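# Shut down a supply unit and hold its bay cover tucked and pressed

### The arm

A 6-joint arm with a two-finger parallel gripper is mounted at the origin on the work surface. World frame = base frame: x ahead of the robot, y to its left, z up, the work surface at z = 0. Lengths are in mm, angles in rad, forces in N, time in s.
With the tool pointing down it reaches from about 350 to 850 mm from the base axis. Payload 8.1 kg.
Tool frame: the origin (TCP) lies midway between the tips of the shut fingers; the grasp point (between the pads) lies 19 mm behind it (r.grip_depth is the distance from the TCP to the grasp point, in mm); z points along the fingers, y is the direction in which the jaws open and shut (so a half turn about z gives the same grasp; the last joint's range is limited). The gripper opens to 93 mm and grips with 3 to 60 N. Pads are 15 mm wide; open, the fingers measure 128 mm over their backs; the gripper's body (75 mm by 188 mm) begins 65 mm behind the grasp point.
Start: joints at [-1.224, 0.13, 1.488, -0, 1.523, -0.085], TCP at [251.124, -544.924, 218.635] pointing down, gripper open.
Joint ranges: [-2.96, 2.96], [-0.89, 2.26], [0.02, 2.5], [-1.34, 4.48], [0, 2.73], [-2.66, 2.66]. Speed limits (rad/s): [2.39, 2.39, 2.79, 3.14, 3.14, 3.14].

### API

Orientations are given as a unit quaternion [w, x, y, z].
In Python, from bench import r gives the robot as it stands.
- The arm moves only by the tool servo_tool, never from a script. Its argument "commands" is text: rows parted by semicolons, each of 4 numbers parted by spaces: the shift along the world's x, y, z in units of 30 mm (1.0 is 30 mm), then the turn about the world's z in units of 5 degrees (1.0 is 5 degrees). A call has 1 to 12 rows; each row is the pose to reach, as a shift and turn from the pose measured when the call began; what a row does not reach only later rows make up. A row lasts 1/12 s, in which the tool goes at most 41.7 mm and 7.16 degrees, less where a joint would pass 70% of its speed; a pose out of reach is approached as far as the arm can. A call with a gripper value outside its range is refused whole. "fingers" is the opening in per cent of the stroke, from 0 (shut) to 100 (fully open), set as the call begins (left out, the last holds). The fingers move at their own pace and stop on an object; "force" is the grip in N (left out, the last holds). Time passes only in rows, so rows that repeat a pose let the fingers close. It gives the time, the measured TCP pose, the force and the opening at its end, in the units of the state.
- r.get_state(): the state, without advancing time (a new reading comes with each control period).
- r.snapshot(name): name is "scene" or "side" or "wrist"; returns the picture (384x512x3 uint8, red, green, blue); there is no depth.
- r.calibration(name): a dict with "camera_matrix" (3x3 intrinsics, pixels), "k1" (the pictures are not rectified: a ray, as slopes to the right and down, at radius r is drawn at 1 + k1 r^2 times it, then the intrinsics apply), "rvec" (rotation vector, rad) and "tvec" (3), from world to camera coordinates, as OpenCV has them; the wrist camera has in their place "T_tool_cam" (4x4, takes a point from camera to tool coordinates, whose origin is the TCP and whose axes are the flange's). Camera axes: x right, y down, z forward; pixel columns grow to the right and rows downward; lengths in mm; the calibration is good to about 2 mm. A picture is of the moment at which its call begins: read the wrist's pose just before it. calibration takes no time and is no camera call.
- r.close_job(): hands the job in, once; it reports no verdict.
The state is a dict: "time": time; "q": joint angles; "qvel": joint speeds; "tau": joint torques, N m; "tcp_pos": TCP position; "tcp_rot": TCP orientation; "contact_force": force on the tool from outside, world axes, zero at the start; "torque": the same for the moment, N m; "finger_gap": finger opening in mm.
Only numpy, scipy, OpenCV 4.12 (cv2) and the standard library are available. Lean on these libraries where they do the work, as an engineer would, in place of code of your own. Each camera call takes 0.05 s, during which the arm holds its last target.

### The job

Shut the grey supply unit down by pressing its three keys one at a time: the round key, then the square key, then the long one. Then take the loose cover plate out of the black tray, slide the edge of its wider leaf well under the unit's hinged strip without lifting the strip, squarely over the open bay, and press it down flat on the unit so that the sprung white plunger in the bay is pushed in. Leave the other things where they are, and finish while still holding the plate pressed flat.

Things in the scene. Friction and masses are not known exactly. Their poses are not given: they have to be found in the camera images.
- unit: Grey metal instrument case fixed to the table, 260 x 240 x 60 mm (x, y, z). Origin at the centre of its underside, x away from its front, z up. Its flat top (the deck) is 60 mm above the table. The deck has an open bay (55 x 90 mm, x from -35 to +20 mm, y from -80 to +10 mm), a hinged strip behind the bay and three keys to the left of it (at y = +85 mm). Varies in place, side and yaw (up to 0.2 rad either way).
- bay (a point): Deck-level point in the bay's middle line, on the plunger's axis (unit frame -15, -35, 60 mm). Axes as the unit's: x points towards the hinged strip, z up. The plate is best seated with its origin here: its front edge then lies 20 mm under the strip.
- flap (a joint): Hinged aluminium lap strip, 57 x 130 x 3 mm, 60 g, hinged along its far edge; angle in rad, 0 = down (its rest), grows as the free edge is lifted. At 0 it does not touch the deck: its underside is level, 12 mm above the deck, held by its hinge. Never lift it beyond 0.2 rad (12 mm at the edge).
- flap_edge (a point): Middle of the strip's free lower edge (on its underside), 45 mm in +x from bay and 12 mm above the deck. The space under the strip is 55 mm deep (to the hinge block, unit x 85 mm) and open at the sides and front.
- plunger (a joint): White sprung interlock plunger with a round head of radius 8 mm in the bay, standing 6 mm above the deck; joint in m, 0 = up, 0.006 = level with the deck. 3 N to start, 6 N at deck level: the plate's weight alone does not press it in.
- plunger_top (a point): Top of the plunger's head.
- key_round (a joint): Round key, 26 mm across, the farthest from the front of the three; joint in m, 0 = up, 0.006 = fully down. Spring: 1.5 N to start, 5 N fully down. Counts as pressed beyond 0.004.
- key_round_top (a point): Centre of the round key's top, 14 mm above the deck (unit frame 50, 85, 74 mm).
- key_square (a joint): Square key, 24 x 24 mm, the nearest to the front; values and spring as for the round key.
- key_square_top (a point): Centre of the square key's top, 14 mm above the deck (unit frame -70, 85, 74 mm).
- key_long (a joint): Long narrow key, 14 x 40 mm (x, y), between the other two; values and spring as for the round key.
- key_long_top (a point): Centre of the long key's top, 14 mm above the deck (unit frame -10, 85, 74 mm).
- tray: Shallow black tray fixed to the table, 200 x 260 x 16 mm, walls and floor 4 mm. Origin at the centre of its underside. Its side of the table swaps with the unit's.
- plate: Loose aluminium cover plate, 0.13 to 0.23 kg, lying flat in the tray: 100 x 120 x 3 mm (x, y, z) with one upright rib 10 x 60 mm (x, y) standing to 41 mm above the plate's underside. Origin on the underside right below the rib's middle; z up; the wider leaf reaches 65 mm to +x (the front edge, to be tucked), the narrow one 35 mm to -x. It is gripped across the rib (10 mm, along x) from above; its yaw starts within 0.4 rad of the tray's.
- plate_front_left (a point): On the plate's underside at its front edge, 55 mm to +y (plate frame 65, 55, 0 mm).
- plate_front_right (a point): On the plate's underside at its front edge, 55 mm to -y (plate frame 65, -55, 0 mm).
- fitting: Bystander: loose brass fitting, 26 mm across, 28 mm tall, in the tray beside the plate; origin under its centre.
- elbow: Bystander: loose white pipe elbow, 38 x 43 x 25 mm, in the tray beside the plate; origin under its corner.
- screwdriver: Bystander: black screwdriver lying along x between the unit and the tray; origin under its middle.
- carton: Bystander: cardboard carton 90 x 70 x 40 mm at the near right; origin under its centre.
- meter: Bystander: black hand-held meter 130 x 70 x 33 mm to the left; origin under its centre.
- jar: Bystander: jar, 60 mm across, 80 mm tall, to the right; origin under its centre.
- tape: Bystander: roll of paper tape lying flat, 80 mm across, 20 mm tall, at the near left; origin under its centre.
Not all that is in view belongs to the job. Several things look just like the plate: the one meant starts farthest to the robot's left.

How it is judged (in metres and radians):
On the way, in this order (a step that is already met when the one before it is completed fails the run):
1. the round key is pressed (value of joint key_round above 0.004 m).
2. then the square key is pressed (value of joint key_square above 0.004 m).
3. then the long key is pressed (value of joint key_long above 0.004 m).
4. the plate is lifted out of the tray (height (world z) of plate above 0.03 m and contact force between plate and tray below 0.05 N), for 0.1 s.
5. the plate is tucked under the strip and held pressed flat (x of each of plate_front_left, plate_front_right in the frame of bay above 0.055 m and z of each of plate_front_left, plate_front_right in the frame of bay below 0.006 m and y of plate in the frame of bay between -0.012 and 0.012 m and angle between plate's own z axis and vertical below 0.05 rad and value of joint plunger above 0.004 m and value of joint flap below 0.08 rad and contact force between the fingers and plate above 1 N), for 0.2 s.
At the end, for the whole second after the job is handed in: Plate held at rest by the fingers (over 1 N), flat (tilt under 0.05 rad, front edge under 6 mm above the deck), whole front edge 10 mm or more under the strip, within 12 mm of the bay's middle line, plunger in by over 4 mm, strip under 0.08 rad (all of step 5 and linear speed of plate below 0.02 m/s); the arm keeps its last pose, push and grip.
It fails at once if the hinged strip is lifted (more than 0.2 rad) (value of joint flap above 0.2 rad).
It fails at once if two keys are down at once (value of joint each of key_round, key_square above 0.0025 m or value of joint each of key_square, key_long above 0.0025 m or value of joint each of key_round, key_long above 0.0025 m).
It fails at once if a bystander is moved by more than 30 mm (distance of any of fitting, elbow, screwdriver, carton, meter, jar, tape from where it was at the start of the episode above 0.03 m).
It also fails if it takes over 58 s, if anything falls off the work surface, if the arm or the gripper's body presses on something with over 40 N, if the wrist force passes 120 N, or if a joint passes its speed limit or range.

## Working session

There is one attempt and no reset: what is moved stays moved. The work goes in short steps, Python scripts to look and compute and a tool call to move; the robot and the scene stay as the last step left them, time stands still between calls to the robot, and variables do not carry over. Pictures are saved under pics/ and viewed, and the job is handed in when it is done.

Besides the shell and the picture viewer there is one more tool, called by a JSON object that holds its "op" and its "data". servo_tool: Moves the arm, as the interface text tells. Its arguments: {"type":"object","properties":{"commands":{"type":"string"},"fingers":{"type":"number"},"force":{"type":"number"}},"required":["commands"]}

```bash
mkdir -p pics; ls
cat > h.py <<'E'
import numpy as np, cv2
from bench import r
def cal(n):
    c=r.calibration(n); return np.array(c["camera_matrix"],float),c["k1"],c
def rays(n,px,state=None):
    K,k1,c=cal(n); px=np.atleast_2d(np.array(px,float))
    d=np.array([k1,0,0,0,0],float)
    u=cv2.undistortPoints(px.reshape(-1,1,2),K,d).reshape(-1,2)
    v=np.c_[u,np.ones(len(u))]
    if "rvec" in c:
        R,_=cv2.Rodrigues(np.array(c["rvec"],float)); t=np.array(c["tvec"],float).ravel()
        return -R.T@t, v@R
    T=np.array(c["T_tool_cam"]); w,x,y,z=state["tcp_rot"]
    from scipy.spatial.transform import Rotation as Ro
    Rt=Ro.from_quat([x,y,z,w]).as_matrix()
    W=np.eye(4);W[:3,:3]=Rt;W[:3,3]=state["tcp_pos"];W=W@T
    return W[:3,3], v@W[:3,:3].T
def onz(n,px,z,state=None):
    o,d=rays(n,px,state); s=(z-o[2])/d[:,2]; return o+s[:,None]*d
def proj(n,P,state=None):
    K,k1,c=cal(n); P=np.atleast_2d(np.array(P,float)); d=np.array([k1,0,0,0,0],float)
    if "rvec" in c: rv,tv=np.array(c["rvec"],float),np.array(c["tvec"],float)
    else:
        T=np.array(c["T_tool_cam"]); w,x,y,z=state["tcp_rot"]
        from scipy.spatial.transform import Rotation as Ro
        W=np.eye(4);W[:3,:3]=Ro.from_quat([x,y,z,w]).as_matrix();W[:3,3]=state["tcp_pos"];W=np.linalg.inv(W@T)
        rv,_=cv2.Rodrigues(W[:3,:3]);tv=W[:3,3]
    return cv2.projectPoints(P.reshape(-1,1,3),rv,tv,K,d)[0].reshape(-1,2)
def save(n,name):
    im=r.snapshot(n); cv2.imwrite("pics/"+name,im[:,:,::-1]); return im
E
python3 - <<'E'
from h import *
for n in("scene","side","wrist"):
    s=r.get_state(); im=save(n,n+"0.png")
    cv2.imwrite("pics/%s0b.png"%n,cv2.resize(im[:,:,::-1],(800,600),interpolation=cv2.INTER_CUBIC))
    print(r.calibration(n))
print(s)
E
```

```text
pics
{'camera_matrix': array([[428.61176579,   0.        , 248.80192394],
       [  0.        , 428.61176579, 188.36911458],
       [  0.        ,   0.        ,   1.        ]]), 'k1': -0.09718464870225194, 'rvec': array([ 2.06595143,  1.59395566, -0.49234792]), 'tvec': array([ -71.89265497, -335.4573175 , 1639.07301257])}
{'camera_matrix': array([[445.08051996,   0.        , 250.51710635],
       [  0.        , 445.08051996, 200.50855917],
       [  0.        ,   0.        ,   1.        ]]), 'k1': -0.14639509374052467, 'rvec': array([ 0.9060276 , -2.30170461,  1.31198732]), 'tvec': array([ 334.91497133,  260.33445809, 1149.53441129])}
{'camera_matrix': array([[327.57016495,   0.        , 261.74784305],
       [  0.        , 327.57016495, 191.736154  ],
       [  0.        ,   0.        ,   1.        ]]), 'k1': -0.015222363861455163, 'T_tool_cam': array([[ 1.33450366e-04, -9.57328402e-01, -2.89002271e-01,
         8.02780529e+01],
       [ 9.99999797e-01,  3.07766665e-04, -5.57723753e-04,
         3.03425333e-01],
       [ 6.22870055e-04, -2.89002138e-01,  9.57328249e-01,
        -1.64497633e+02],
       [ 0.00000000e+00,  0.00000000e+00,  0.00000000e+00,
         1.00000000e+00]])}
{'time': 0.1, 'q': array([-1.22437724e+00,  1.31079303e-01,  1.48916287e+00, -2.29613258e-05,
        1.52301767e+00, -8.53807110e-02]), 'qvel': array([-1.34354206e-03, -1.27878366e-03, -2.10479641e-03, -2.30974066e-05,
        2.20875495e-04, -1.81312228e-03]), 'tau': array([ 1.60028027e-03, -5.61341035e+01, -4.93095195e+01,  7.71209691e-02,
        2.91020708e-02, -5.45610908e-05]), 'tcp_pos': array([ 250.95015705, -544.42915139,  217.70027019]), 'tcp_rot': array([-8.25010737e-04,  9.76783548e-01,  2.14226993e-01, -1.19860849e-04]), 'contact_force': array([ 0.08160727, -0.59906293,  0.32097256]), 'torque': array([0.02419888, 0.08718247, 0.02509201]), 'finger_gap': 92.74291732849592}
```

View pics/scene0b.png

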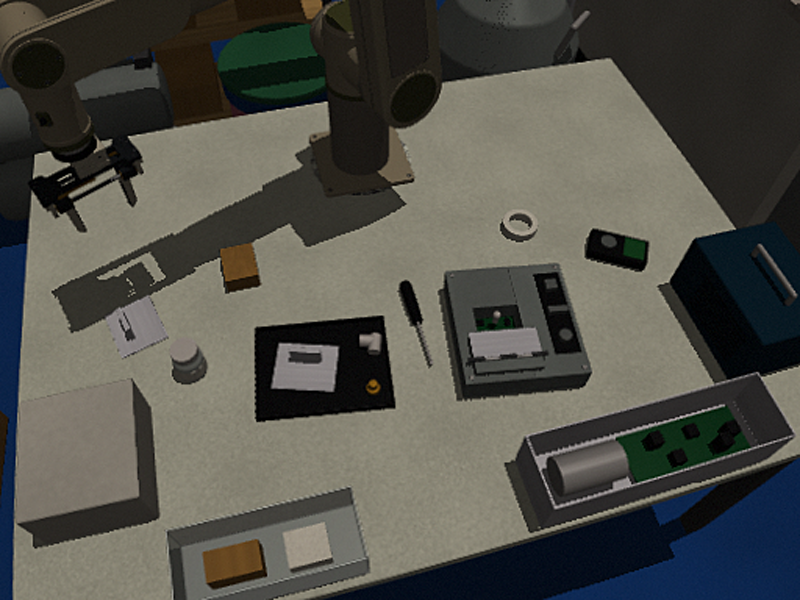

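View pics/side0b.png

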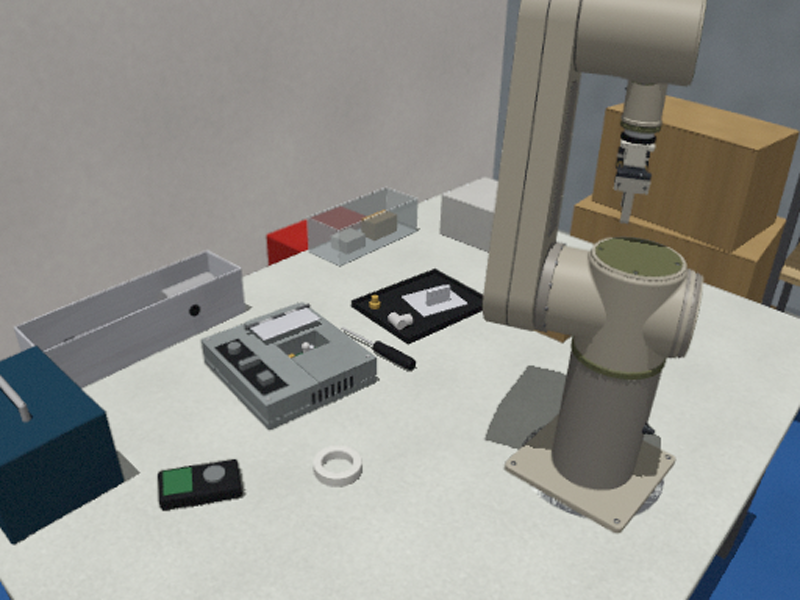

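View pics/wrist0b.png

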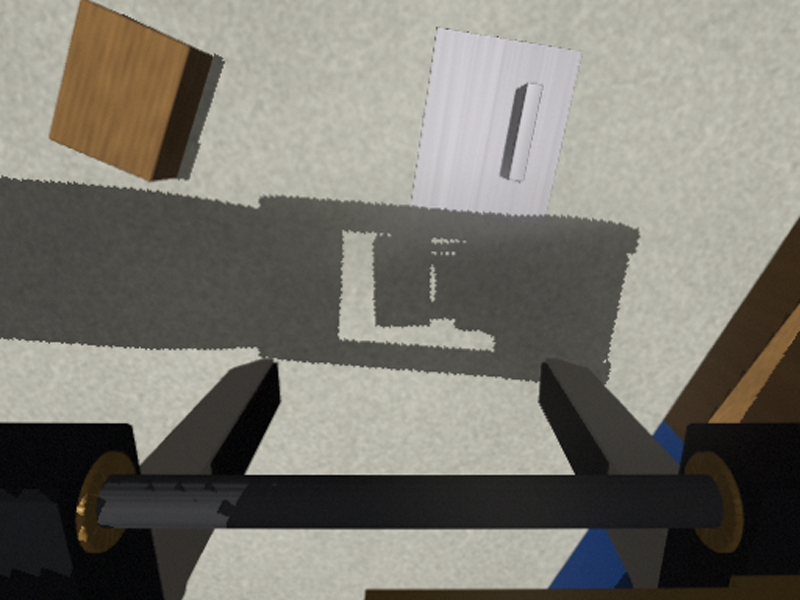

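The scene camera faces the robot, so image right is the robot's left. There are two plate look-alikes: A in the tray at (305,367) and B loose on the table at (135,325), in 800-px coordinates. A lies farther to the robot's left and is in the black tray, so A is the one meant. I'll confirm that in crops and measure.

Run:
```python
import cv2
a=cv2.imread("pics/scene0.png")
def crop(n,x0,y0,x1,y1,o):
    a=cv2.imread("pics/%s.png"%n)[y0:y1,x0:x1]; f=min(800/(x1-x0),600/(y1-y0)); a=cv2.resize(a,None,fx=f,fy=f,interpolation=cv2.INTER_CUBIC); a=cv2.convertScaleAbs(a,alpha=1.3,beta=10)
    cv2.imwrite("pics/"+o,a); print(f)
crop("scene0",275,160,385,260,"c_unit.png")
crop("scene0",155,195,260,275,"c_tray.png")
crop("side0",120,165,320,280,"c_side.png")
```

```text
6.0
7.5
4.0
```

View pics/c_unit.png

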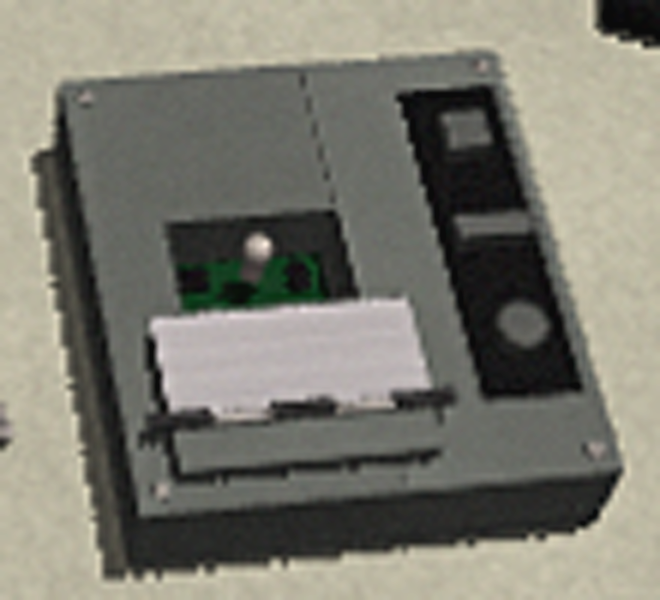

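View pics/c_tray.png

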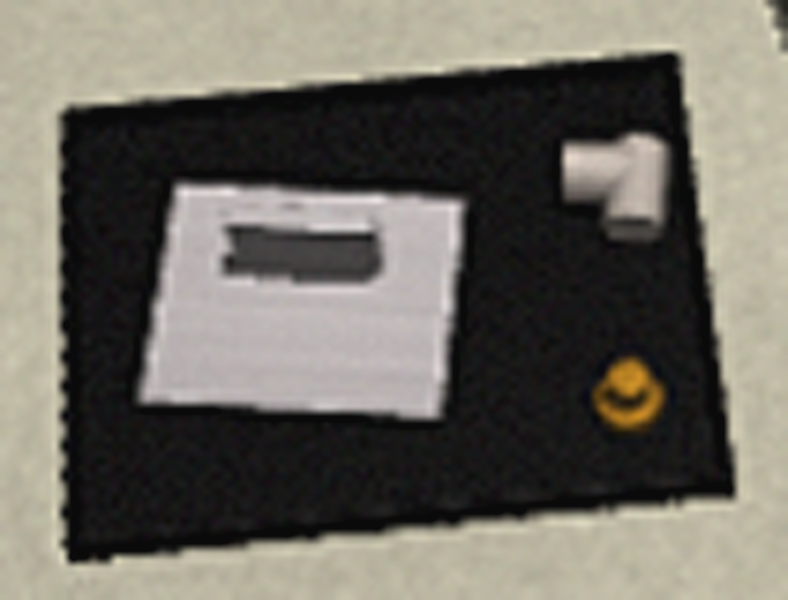

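View pics/c_side.png

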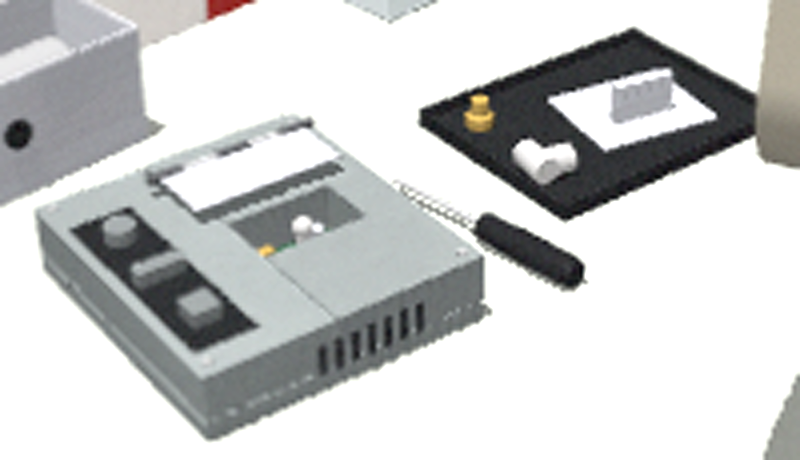

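Run:
```python
from h import *
U=lambda p:np.array(p)/6+np.array([275,160])-.4
T=lambda p:np.array(p)/7.5+np.array([155,195])-.4
S=lambda p:np.array(p)/4+np.array([120,165])-.4
np.set_printoptions(precision=1,suppress=True)
def fit(A,B):
    A=np.array(A,float);B=np.array(B,float);a=A-A.mean(0);b=B-B.mean(0)
    th=np.arctan2((a[:,0]*b[:,1]-a[:,1]*b[:,0]).sum(),(a*b).sum()); R=np.array([[np.cos(th),-np.sin(th)],[np.sin(th),np.cos(th)]])
    t=B.mean(0)-R@A.mean(0); return th,t,(A@R.T+t)-B
loc=[(-130,-120),(-130,120),(130,120),(130,-120),(50,85),(-10,85),(-70,85),(-35,-80),(-35,10)]
W=np.r_[onz("scene",U([(64,86),(494,50),(622,472),(138,517)]),60),onz("scene",U([(524,323),(492,223),(467,129)]),74),onz("scene",U([(167,226),(336,211)]),60)]
th,t,e=fit(loc,W[:,:2]); print("unit scene",th,t,e.tolist())
W2=onz("side",S([(120,228),(158,263),(200,303)]),74)
W3=np.r_[onz("side",S([(205,375),(40,213),(485,263)]),60),W2]
th2,t2,e=fit([(-130,120),(130,120),(-130,-120)]+loc[4:7],W3[:,:2]); print("unit side",th2,t2,e)
P=onz("scene",T([(175,184),(467,199),(442,417),(139,404)]),7)
th,t,e=fit([(-35,-60),(-35,60),(65,60),(65,-60)],P[:,:2]); print("plate",th,t,e)
q=onz("side",S([(550,100),(606,148),(716,117)]),7)
print(q, t)
```

```text
unit scene -0.15825938305256906 [573.7 176.5] [[-2.5955409716765416, -1.835603100122185], [0.38940127145997394, 1.593427667505921], [1.1439333760635009, 1.8073661286127276], [0.9907029290528726, 0.6022395409778767], [0.5485007105609156, -0.7803283511725283], [0.9217757365551051, 0.652035511085785], [-0.07118361386096694, -0.5275274904141725], [-1.157491921519636, -1.3058954488537893], [-0.17009751663510997, -0.20571445761962082]]
unit side -0.16749400459285518 [568.9 173.3] [[-4.   6.4]
 [ 6.2 -0.1]
 [ 0.8 -3.7]
 [ 0.5 -2.2]
 [-2.1 -0.4]
 [-1.4  0. ]]
plate -0.30800205885017257 [ 528.4 -232.9] [[ 0.8  0.3]
 [-0.  -1. ]
 [ 0.1 -0.1]
 [-0.8  0.9]]
[[ 607.3 -204.4    7. ]
 [ 516.1 -175.3    7. ]
 [ 479.5 -286.     7. ]] [ 528.4 -232.9]
```

{"op": "servo_tool", "data": {"commands": "5 11.5 1.4 5.6;5 11.5 1.4 5.6;5 11.5 1.4 5.6;5 11.5 1.4 5.6;5 11.5 1.4 5.6;5 11.5 1.4 5.6;5 11.5 1.4 5.6;5 11.5 1.4 5.6;5 11.5 1.4 5.6;5 11.5 1.4 5.6;5 11.5 1.4 5.6;5 11.5 1.4 5.6", "fingers": 0, "force": 10}}

```text
time: 1.15
tcp_pos: [400.9, -199.6, 259.6]
tcp_rot: [-0.001, 0.896, 0.445, -0.001]
contact_force: [0.1, -0.0, -0.0]
finger_gap: 17.7
```

{"op": "servo_tool", "data": {"commands": "5.07 11.45 0 5.6;5.07 11.45 0 5.6;5.07 11.45 0 5.6;5.07 11.45 0 5.6;5.07 11.45 0 5.6;5.07 11.45 0 5.6;5.07 11.45 0 5.6;5.07 11.45 0 5.6;5.07 11.45 0 5.6;5.07 11.45 0 5.6;5.07 11.45 0 5.6;5.07 11.45 0 5.6"}}

```text
time: 2.15
tcp_pos: [553.1, 142.0, 258.7]
tcp_rot: [-0.001, 0.762, 0.648, -0.002]
contact_force: [-0.7, 0.2, -0.1]
finger_gap: 0.0
```

```bash
cat > w.py <<'E'
import sys,json
from h import *
s=r.get_state(); im=save("wrist",sys.argv[1]+".png")
json.dump({k:np.array(s[k]).tolist() for k in("time","tcp_pos","tcp_rot","contact_force","finger_gap")},open(sys.argv[1]+".json","w"))
cv2.imwrite("pics/%s_b.png"%sys.argv[1],cv2.resize(im[:,:,::-1],(800,600),interpolation=cv2.INTER_CUBIC))
print(open(sys.argv[1]+".json").read())
E
python3 w.py w1
```

```text
{"time": 2.15, "tcp_pos": [553.1424824612402, 141.96720427932553, 258.69247951244654], "tcp_rot": [-0.0005265395093872416, 0.7618718902071776, 0.6477254605478108, -0.0016350615933427724], "contact_force": [-0.7011638711083801, 0.1831451019430842, -0.10873100247813358], "finger_gap": 0.03842260128172448}
```

View pics/w1_b.png

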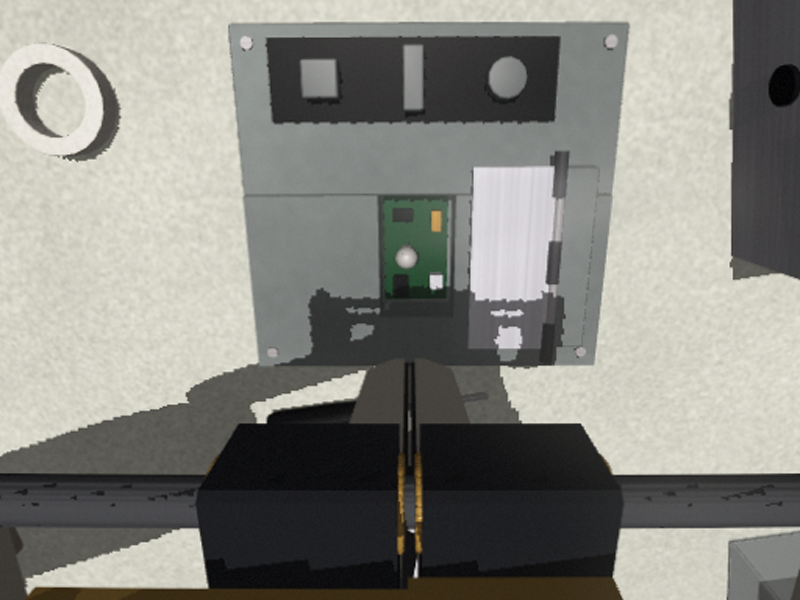

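Run:
```python
from h import *; import json
s=json.load(open("w1.json")); np.set_printoptions(precision=1,suppress=True)
V=lambda p:(np.array(p,float)+.5)*0.64-.5
def fit(A,B):
    A=np.array(A,float);B=np.array(B,float);a=A-A.mean(0);b=B-B.mean(0)
    th=np.arctan2((a[:,0]*b[:,1]-a[:,1]*b[:,0]).sum(),(a*b).sum()); R=np.array([[np.cos(th),-np.sin(th)],[np.sin(th),np.cos(th)]])
    t=B.mean(0)-R@A.mean(0); return th,t,(A@R.T+t)-B,R
loc=[(-130,120),(130,120),(130,-120),(-130,-120),(-35,10),(20,10),(50,85),(-10,85),(-70,85)]
W=np.r_[onz("wrist",V([(229,24),(629,23),(595,366),(260,366),(379,195),(455,195)]),60,s),onz("wrist",V([(508,76),(413,77),(319,78)]),74,s)]
th,t,e,R=fit(loc,W[:,:2]); print("unit wrist",th,t,e)
for n,p in dict(bay=(-15,-35),round=(50,85),square=(-70,85),long=(-10,85)).items(): print(n,R@p+t)
print(onz("wrist",V([(405,256)]),62,s), onz("wrist",V([(472,168),(469,348)]),75,s), "strip corners exp",R@(30,30)+t,R@(30,-100)+t)
```

```text
unit wrist -0.1572005190955371 [571.1 176.1] [[-1.7  1.1]
 [ 2.1  1.1]
 [ 0.1 -0.1]
 [-1.1 -0.7]
 [-0.9 -0.4]
 [ 1.  -0.5]
 [ 0.3 -0.6]
 [ 0.3 -0.2]
 [-0.3  0.2]]
bay [550.8 143.8]
round [633.8 252.2]
square [515.3 271. ]
long [574.5 261.6]
[[549.9 146.5  62. ]] [[603.8 200.5  75. ]
 [585.5  74.1  75. ]] strip corners exp [605.4 201. ] [585.1  72.6]
```

{"op": "servo_tool", "data": {"commands": "2.7 3.67 0 0;2.7 3.67 0 0;2.7 3.67 0 0;2.7 3.67 0 0;2.7 3.67 -5.2 0;2.7 3.67 -5.2 0;2.7 3.67 -5.2 0;2.7 3.67 -5.2 0;2.7 3.67 -5.2 0;2.7 3.67 -5.2 0;2.7 3.67 -5.2 0"}}

```text
time: 3.12
tcp_pos: [635.9, 250.8, 106.4]
tcp_rot: [0.0, 0.763, 0.647, 0.0]
contact_force: [0.3, -0.8, -0.2]
finger_gap: 0.4
```

```bash
python3 w.py w2
python3 - <<'E'
import sys; sys.path.insert(0,'.')
from h import *
im=save("side","s2.png")[165:280,120:320]; cv2.imwrite("pics/s2b.png",cv2.resize(im[:,:,::-1],None,fx=4,fy=4,interpolation=cv2.INTER_CUBIC))
E
```

```text
{"time": 3.1167, "tcp_pos": [635.8801332036026, 250.79602992505818, 106.3642532013672], "tcp_rot": [0.0003681204810799748, 0.7626922499751225, 0.6467613686076754, 0.00035831818729489915], "contact_force": [0.25870675625144895, -0.8166265362672868, -0.24390374182376306], "finger_gap": 0.4430864699007022}
```

View pics/s2b.png

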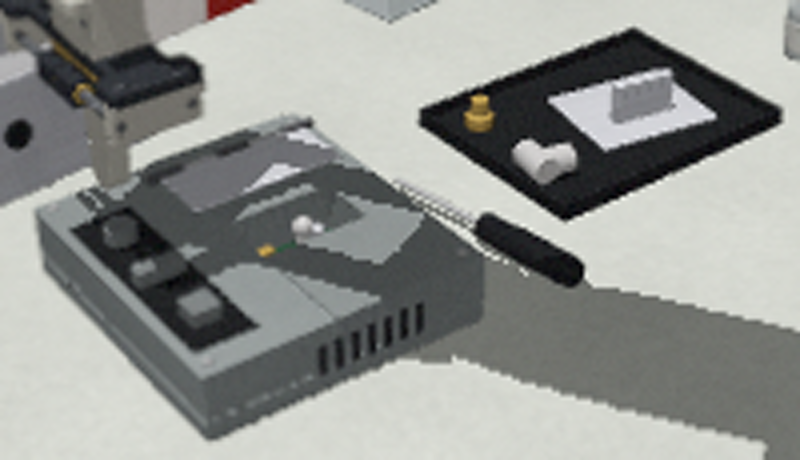

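View pics/w2_b.png

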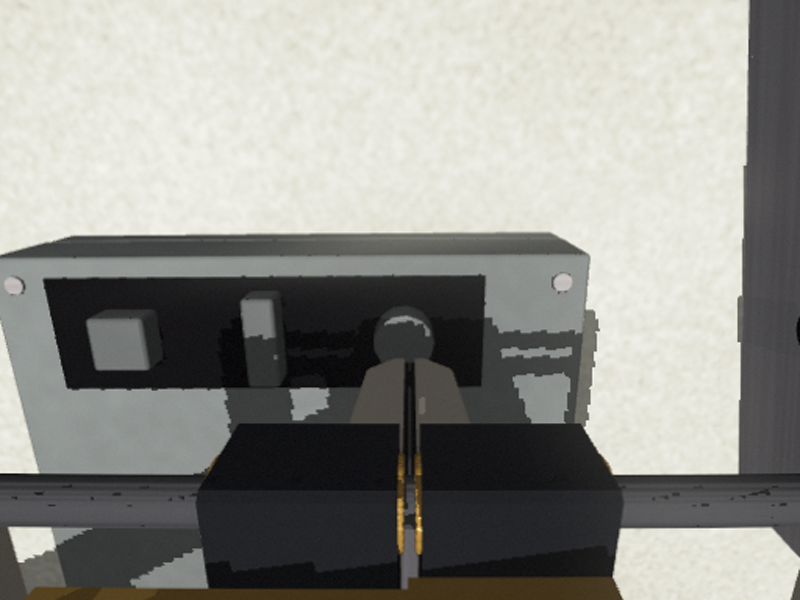

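{"op": "servo_tool", "data": {"commands": "-0.06 0.04 -0.6 0;-0.06 0.04 -0.9 0;-0.06 0.04 -1.1 0;-0.06 0.04 -1.28 0;-0.06 0.04 -1.28 0;-0.06 0.04 -1.28 0;-0.06 0.04 -1.28 0"}}

```text
time: 3.8
tcp_pos: [635.2, 253.0, 70.3]
tcp_rot: [0.001, 0.762, 0.647, 0.002]
contact_force: [-1.5, -1.2, 4.1]
finger_gap: 0.1
```

{"op": "servo_tool", "data": {"commands": "0 0 -0.1 0;0 0 -0.15 0;0 0 -0.2 0;0 0 -0.2 0;0 0 -0.2 0"}}

```text
time: 4.22
tcp_pos: [635.7, 253.2, 68.0]
tcp_rot: [0.001, 0.762, 0.647, 0.002]
contact_force: [-12.6, -4.3, 23.5]
finger_gap: 0.4
```

{"op": "servo_tool", "data": {"commands": "0 0 0.6 0;0 0 1.2 0;0 0 1.2 0;-2 0.3 1.2 0;-4 0.6 1.2 0;-4 0.6 1.2 0;-4 0.6 1.2 0;-4 0.6 1.2 0;-4 0.6 1.2 0"}}

```text
time: 4.97
tcp_pos: [515.9, 271.3, 103.8]
tcp_rot: [0.002, 0.762, 0.647, 0.003]
contact_force: [0.7, 0.4, 1.1]
finger_gap: 0.7
```

```bash
python3 w.py w3
```

```text
{"time": 4.9667, "tcp_pos": [515.8800151702433, 271.31204515554504, 103.79163329193617], "tcp_rot": [0.0015652720056411444, 0.762173594991579, 0.6473650619630766, 0.002727190991304734], "contact_force": [0.6853717801068684, 0.426245960199337, 1.1000524274420846], "finger_gap": 0.6784233534744246}
```

View pics/w3_b.png

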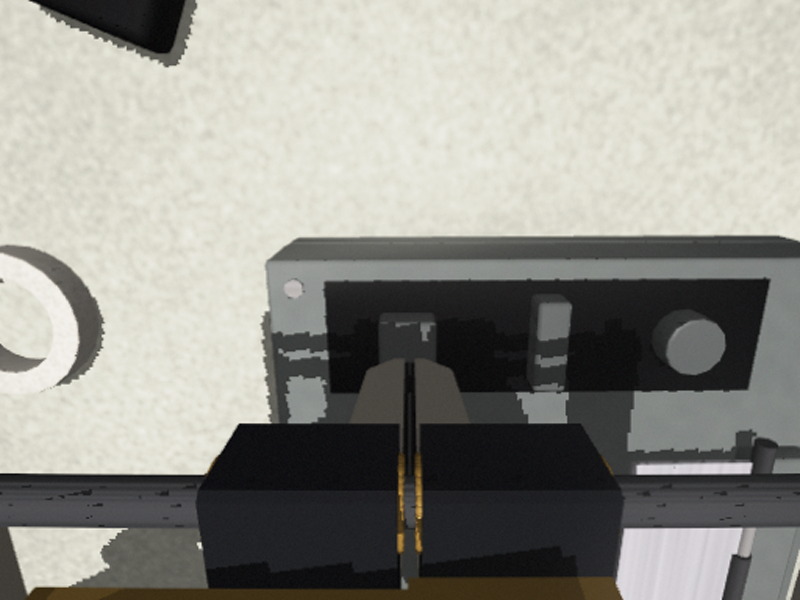

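{"op": "servo_tool", "data": {"commands": "0 0 -0.6 0;0 0 -0.9 0;0 0 -1.1 0;0 0 -1.28 0;0 0 -1.28 0;0 0 -1.28 0;0 0 -1.28 0"}}

```text
time: 5.6
tcp_pos: [517.7, 271.0, 68.1]
tcp_rot: [0.002, 0.763, 0.647, 0.003]
contact_force: [-8.3, -5.4, 17.9]
finger_gap: 0.7
```

Bottomed at z 68. Next is the long key at (574.5, 261.6).

{"op": "servo_tool", "data": {"commands": "0 0 0.6 0;0 0 1.2 0;0 0 1.2 0;1 -0.15 1.2 0;1.9 -0.31 1.2 0;1.9 -0.31 1.2 0;1.9 -0.31 1.2 0;1.9 -0.31 1.2 0"}}

```text
time: 6.27
tcp_pos: [574.2, 261.4, 102.9]
tcp_rot: [0.002, 0.763, 0.647, 0.002]
contact_force: [-0.0, 0.3, -0.7]
finger_gap: 0.5
```

```bash
python3 w.py w4
```

```text
{"time": 6.2667, "tcp_pos": [574.1696359681146, 261.433838147377, 102.9101767937768], "tcp_rot": [0.0016266232717118264, 0.7627087728666369, 0.646735382197004, 0.0024550567195127633], "contact_force": [-0.03800762271069391, 0.26617648672547345, -0.7499541563234946], "finger_gap": 0.463604580753587}
```

View pics/w4_b.png

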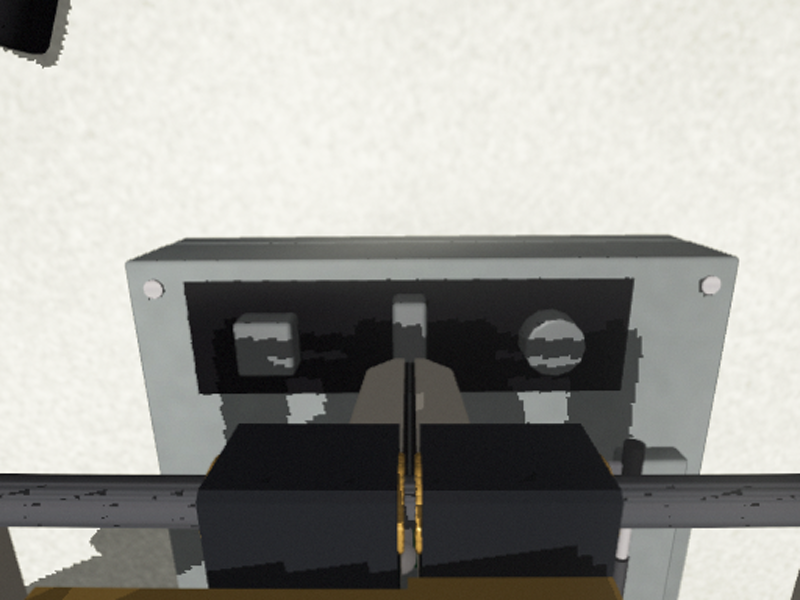

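{"op": "servo_tool", "data": {"commands": "0 0 -0.6 0;0 0 -0.9 0;0 0 -1.1 0;0 0 -1.25 0;0 0 -1.25 0;0 0 -1.25 0;0 0 -1.25 0"}}

```text
time: 6.9
tcp_pos: [572.9, 261.9, 68.1]
tcp_rot: [0.001, 0.762, 0.647, 0.002]
contact_force: [-12.6, -3.7, 20.3]
finger_gap: 0.5
```

{"op": "servo_tool", "data": {"commands": "0 0 1.2 0;0 0 2.5 0;0 0 4 0;0 -1 5.4 0;-0.5 -5 5.4 -0.5;-1 -9 5.4 -1;-1 -9 5.4 -1.7;-1 -9 5.4 -1.7;-1 -9 5.4 -1.7;-1 -9 5.4 -1.7;-1 -9 5.4 -1.7;-1 -9 5.4 -1.7", "fingers": 50}}

```text
time: 7.9
tcp_pos: [542.5, -10.0, 230.3]
tcp_rot: [0.002, 0.809, 0.587, 0.002]
contact_force: [-0.0, 0.6, -0.4]
finger_gap: 46.3
```

{"op": "servo_tool", "data": {"commands": "-0.7 -9.3 0 0;-0.7 -9.3 0 0;-0.7 -9.3 0 0;-0.7 -9.3 0 0;-0.7 -9.3 0 0;-0.7 -9.3 0 0;-0.7 -9.3 0 0;-0.7 -9.3 0 0;-0.7 -9.3 0 0;-0.7 -9.3 0 0"}}

```text
time: 8.73
tcp_pos: [522.1, -287.4, 229.8]
tcp_rot: [0.001, 0.809, 0.588, 0.002]
contact_force: [-0.3, 0.4, 0.5]
finger_gap: 46.7
```

```bash
python3 w.py w5
```

```text
{"time": 8.7333, "tcp_pos": [522.090499177922, -287.3803389359406, 229.82742570487076], "tcp_rot": [0.0009825704287424347, 0.809043923347724, 0.5877434833005217, 0.0021359979503196708], "contact_force": [-0.2753071293734035, 0.38867442245524997, 0.47755106983958434], "finger_gap": 46.67731596995326}
```

View pics/w5_b.png

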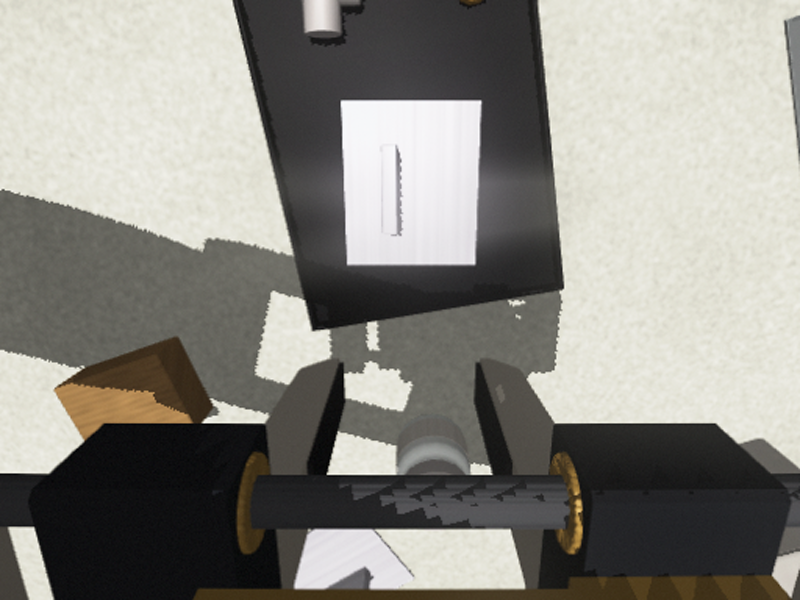

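The tray plate (corners (341,100) to (475,265)) is in the tray beside the elbow and the fitting. The decoy is at (350,560), farther right. So A is confirmed.

Run:
```python
from h import *; import json
s=json.load(open("w5.json")); np.set_printoptions(precision=2,suppress=True)
im=cv2.imread("pics/w5.png"); g=cv2.cvtColor(im,cv2.COLOR_BGR2HSV)
m=((g[:,:,2]>140)).astype(np.uint8); m[:55]=0; m[185:]=0
n,l,st,c=cv2.connectedComponentsWithStats(m); k=l[115,280]; mm=(l==k).astype(np.uint8)
cn=max(cv2.findContours(mm,cv2.RETR_EXTERNAL,cv2.CHAIN_APPROX_NONE)[0],key=cv2.contourArea)
q=cv2.approxPolyDP(cn,6,True).reshape(-1,2); print(q, st[k])
V=lambda p:(np.array(p,float)+.5)*0.64-.5
W=onz("wrist",V([(341,100),(481,100),(475.5,265),(347.5,265)]),7,s)
print(W)
def fit(A,B):
    A=np.array(A,float);B=np.array(B,float);a=A-A.mean(0);b=B-B.mean(0)
    th=np.arctan2((a[:,0]*b[:,1]-a[:,1]*b[:,0]).sum(),(a*b).sum()); R=np.array([[np.cos(th),-np.sin(th)],[np.sin(th),np.cos(th)]])
    t=B.mean(0)-R@A.mean(0); return th,t,(A@R.T+t)-B,R
th,t,e,R=fit([(-35,60),(65,60),(65,-60),(-35,-60)],W[:,:2]); print(th,t,e)
Rb=onz("wrist",V([(380.5,144.5),(397.5,144.5),(400,235.5),(383,235.5)]),45,s); print(Rb,Rb.mean(0))
```

```text
[[218  64]
 [222 169]
 [303 169]
 [307  64]] [ 218   64   90  106 9132]
[[ 511.29 -166.19    7.  ]
 [ 605.75 -196.84    7.  ]
 [ 569.13 -310.94    7.  ]
 [ 474.85 -280.22    7.  ]]
-0.3117604132348105 [ 525.98 -233.95] [[-0.22  0.09]
 [ 0.5   0.06]
 [ 0.31 -0.05]
 [-0.59 -0.1 ]]
[[ 529.87 -204.28   45.  ]
 [ 540.44 -207.71   45.  ]
 [ 523.19 -265.13   45.  ]
 [ 512.09 -261.51   45.  ]] [ 526.4  -234.66   45.  ]
```

{"op": "servo_tool", "data": {"commands": "0.13 1.77 0 0;0.13 1.77 -1 0;0.13 1.77 -2 0;0.13 1.77 -3 0;0.13 1.77 -4 0;0.13 1.77 -5 0;0.13 1.77 -5.5 0;0.13 1.77 -5.5 0;0.13 1.77 -5.5 0;0.13 1.77 -5.5 0"}}

```text
time: 9.62
tcp_pos: [527.4, -233.4, 66.8]
tcp_rot: [0.002, 0.808, 0.589, 0.003]
contact_force: [-0.2, 0.4, -0.5]
finger_gap: 46.2
```

```bash
python3 w.py w6
```

```text
{"time": 9.6167, "tcp_pos": [527.3911806492634, -233.4346440040923, 66.80113956356747], "tcp_rot": [0.0021407371579693873, 0.8083754575108276, 0.5886572957218984, 0.0026692942816709314], "contact_force": [-0.17596819710385414, 0.35206316437973495, -0.4832962838934185], "finger_gap": 46.22074802422634}
```

View pics/w6_b.png

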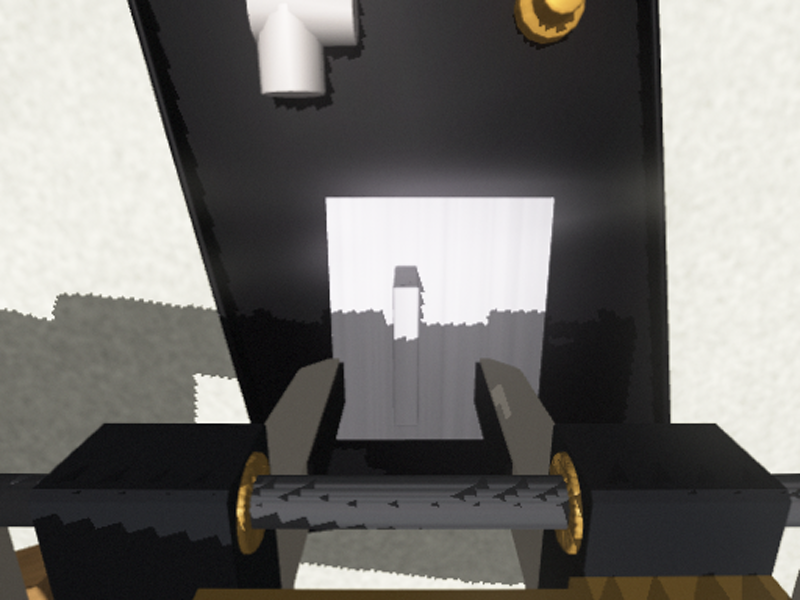

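{"op": "servo_tool", "data": {"commands": "-0.04 -0.03 -0.8 0;-0.04 -0.03 -1.4 0;-0.04 -0.03 -1.8 0;-0.04 -0.03 -1.8 0;-0.04 -0.03 -1.8 0;-0.04 -0.03 -1.8 0"}}

```text
time: 10.17
tcp_pos: [527.5, -235.4, 14.9]
tcp_rot: [0.004, 0.808, 0.589, 0.003]
contact_force: [-0.9, 0.4, 0.2]
finger_gap: 46.5
```

{"op": "servo_tool", "data": {"commands": "0 0 0 0;0 0 0 0;0 0 0 0;0 0 0 0;0 0 0 0;0 0 0 0;0 0 0 0;0 0 0 0", "fingers": 0, "force": 45}}

```text
time: 10.83
tcp_pos: [527.2, -235.2, 15.0]
tcp_rot: [0.003, 0.808, 0.589, 0.003]
contact_force: [-3.1, 0.3, 5.2]
finger_gap: 9.5
```

{"op": "servo_tool", "data": {"commands": "0 0 0.3 0;0 0 0.8 0;0 0 1.5 0;0 0 2.5 0;0 0 4 0;0 0 5 0;0 0 5 0;0 0 5 0;0 0 5 0"}}

```text
time: 11.58
tcp_pos: [526.8, -235.0, 164.3]
tcp_rot: [0.003, 0.808, 0.589, 0.003]
contact_force: [-0.8, -0.1, -2.2]
finger_gap: 9.8
```

```bash
python3 w.py w7;python3 - <<'E'
from h import *
im=save("side","s7.png"); cv2.imwrite("pics/s7b.png",cv2.resize(im[60:260,180:430,::-1],None,fx=3.2,fy=3,interpolation=cv2.INTER_CUBIC))
E
```

```text
{"time": 11.5833, "tcp_pos": [526.7933709448791, -234.96532451463656, 164.33074124802985], "tcp_rot": [0.0028538803456915913, 0.8084529507945153, 0.588546572544157, 0.0029349046217869907], "contact_force": [-0.829393737099182, -0.092901244630028, -2.2493216631304684], "finger_gap": 9.830752561421386}
```

View pics/w7_b.png

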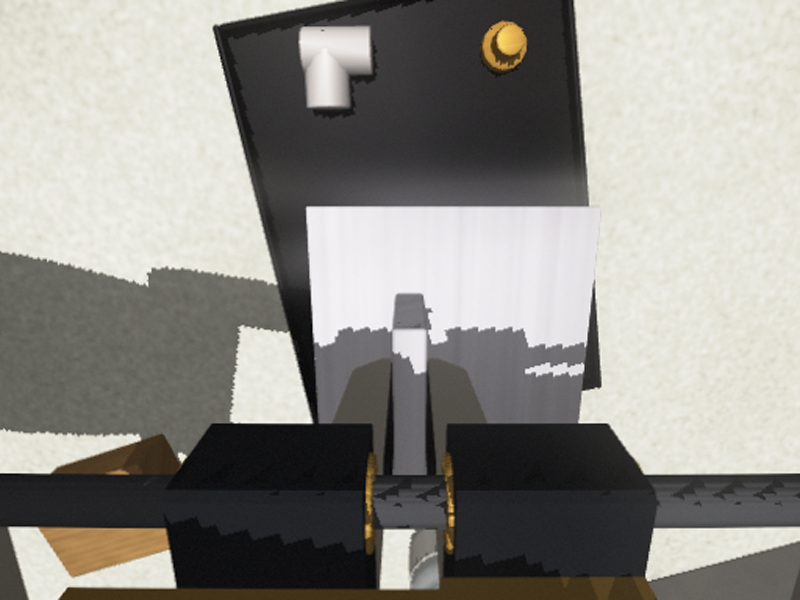

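View pics/s7b.png

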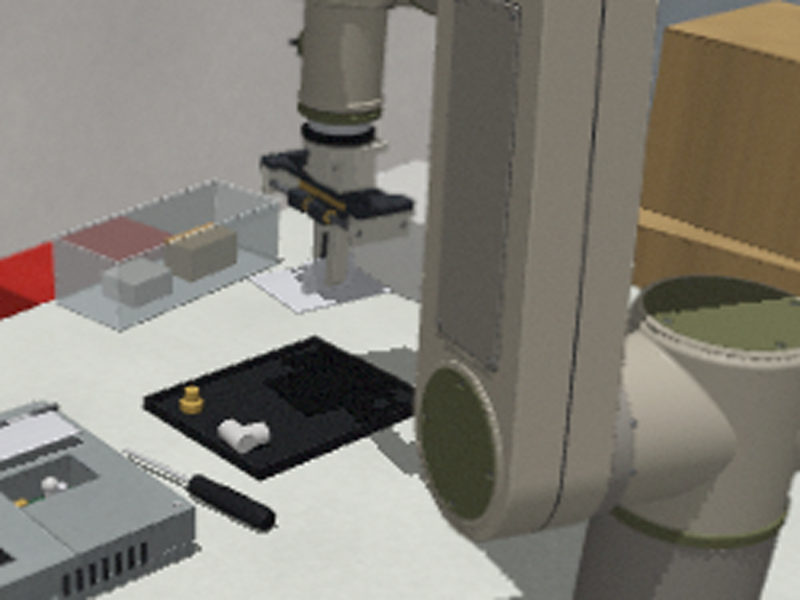

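Run:
```python
from h import *; import json
s=json.load(open("w7.json")); np.set_printoptions(precision=2,suppress=True)
V=lambda p:(np.array(p,float)+.5)*0.64-.5
from scipy.spatial.transform import Rotation as Ro
w,x,y,z=s["tcp_rot"]; R=Ro.from_quat([x,y,z,w]).as_matrix(); print(R)
for zz in (154,156.3,159):
    W=onz("wrist",V([(306,207),(600,207)]),zz,s); L=(W-np.array(s["tcp_pos"]))@R; print(zz,L,np.linalg.norm(W[0]-W[1]))
```

```text
[[ 0.31  0.95  0.01]
 [ 0.95 -0.31 -0.  ]
 [ 0.    0.01 -1.  ]]
154 [[ 60.36 -35.12  10.13]
 [ 60.33  64.71  10.94]] 99.83015728275377
156.3 [[ 60.62 -34.66   7.84]
 [ 60.6   63.85   8.63]] 98.517609890707
159 [[ 60.93 -34.12   5.14]
 [ 60.9   62.85   5.92]] 96.97679338700004
```

{"op": "servo_tool", "data": {"commands": "0.2 3 0 0.5;0.2 6 0 1;-0.25 9 0 1.78;-0.25 12.82 0 1.78;-0.25 12.82 0 1.78;-0.25 12.82 0 1.78;-0.25 12.82 0 1.78;-0.25 12.82 0 1.78;-0.25 12.82 0 1.78;-0.25 12.82 0 1.78;-0.25 12.82 0 1.78;-0.25 12.82 0 1.78"}}

```text
time: 12.68
tcp_pos: [517.3, 150.2, 160.9]
tcp_rot: [0.001, 0.76, 0.65, 0.001]
contact_force: [0.3, -0.2, -2.7]
finger_gap: 9.6
```

```bash
python3 w.py w8
```

```text
{"time": 12.6833, "tcp_pos": [517.2626411970083, 150.18500890939663, 160.87065943140524], "tcp_rot": [0.0007159855427689098, 0.7597139197308278, 0.6502564259705107, 0.0009099538349020637], "contact_force": [0.3313457350251004, -0.20358593668779695, -2.680192593627491], "finger_gap": 9.61538678549325}
```

View pics/w8_b.png

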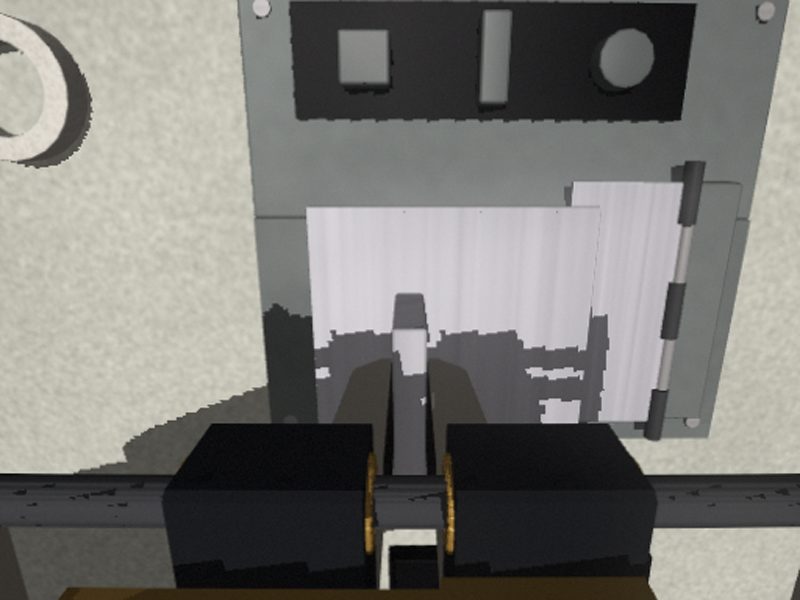

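Run:
```python
from h import *; import json
s=json.load(open("w8.json")); np.set_printoptions(precision=2,suppress=True)
V=lambda p:(np.array(p,float)+.5)*0.64-.5
W=onz("wrist",V([(364,57),(496,56),(625,58)]),74,s); print(W)
print("strip near corner",onz("wrist",V([(573,182)]),75,s))
th=np.arctan2(*(W[2]-W[0])[[1,0]]); print(th, np.linalg.norm(W[2]-W[0]), np.linalg.norm(W[1]-W[0]))
c,d=np.cos(th),np.sin(th);R=np.array([[c,-d],[d,c]]); print("bay", W[:,:2].mean(0)+R@(-15+10,-35-85))
```

```text
[[515.38 270.61  74.  ]
 [574.17 261.91  74.  ]
 [631.82 252.33  74.  ]]
strip near corner [[604.55 201.07  75.  ]]
-0.15577110514673856 117.86822967085922 59.43761494184044
bay [550.23 143.84]
```

{"op": "servo_tool", "data": {"commands": "0 -0.03 -0.6 0;0 -0.03 -1.2 0;0 -0.03 -1.8 0;0 -0.03 -2.2 0;0 -0.03 -2.4 0;0 -0.03 -2.4 0;0 -0.03 -2.4 0;0 -0.03 -2.4 0"}}

```text
time: 13.4
tcp_pos: [518.5, 148.2, 90.4]
tcp_rot: [0.001, 0.76, 0.649, 0.002]
contact_force: [-1.0, 0.1, -1.3]
finger_gap: 9.8
```

{"op": "servo_tool", "data": {"commands": "0 0 -0.2 0;0 0 -0.35 0;0 0 -0.45 0;0 0 -0.5 0;0 0 -0.5 0;0 0 -0.5 0;0 0 -0.5 0"}}

```text
time: 13.98
tcp_pos: [518.6, 148.3, 75.7]
tcp_rot: [0.001, 0.76, 0.649, 0.002]
contact_force: [-1.1, 0.2, 1.0]
finger_gap: 9.8
```

```bash
python3 w.py w9;python3 - <<'E'
from h import *
im=save("side","s9.png"); cv2.imwrite("pics/s9b.png",cv2.resize(im[150:280,120:290,::-1],None,fx=4.5,fy=4.5,interpolation=cv2.INTER_CUBIC))
E
```

```text
{"time": 13.9833, "tcp_pos": [518.6183967415138, 148.28263015195475, 75.70595114088052], "tcp_rot": [0.0013965874615494622, 0.7603612466240508, 0.6494960559441896, 0.0019228855202614995], "contact_force": [-1.1004969774754263, 0.19402375295235819, 0.9643398993188946], "finger_gap": 9.790453644580198}
```

View pics/w9_b.png

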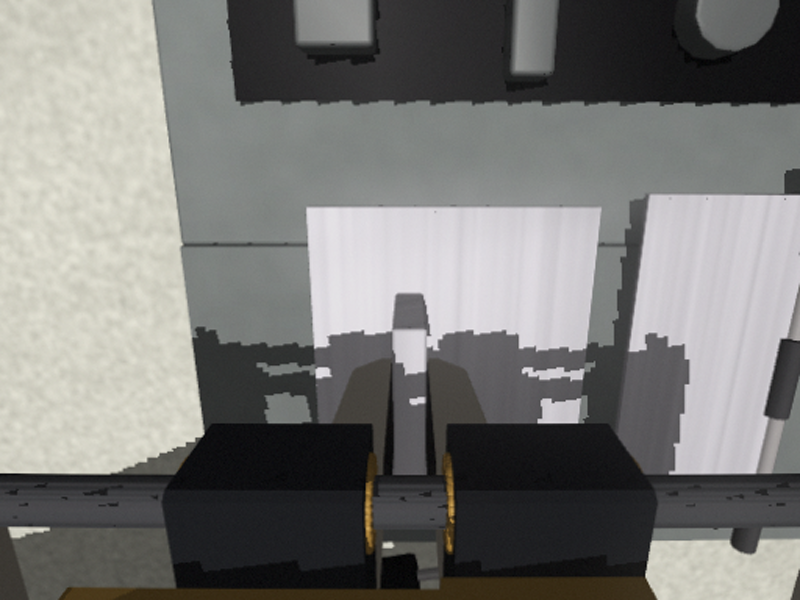

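View pics/s9b.png

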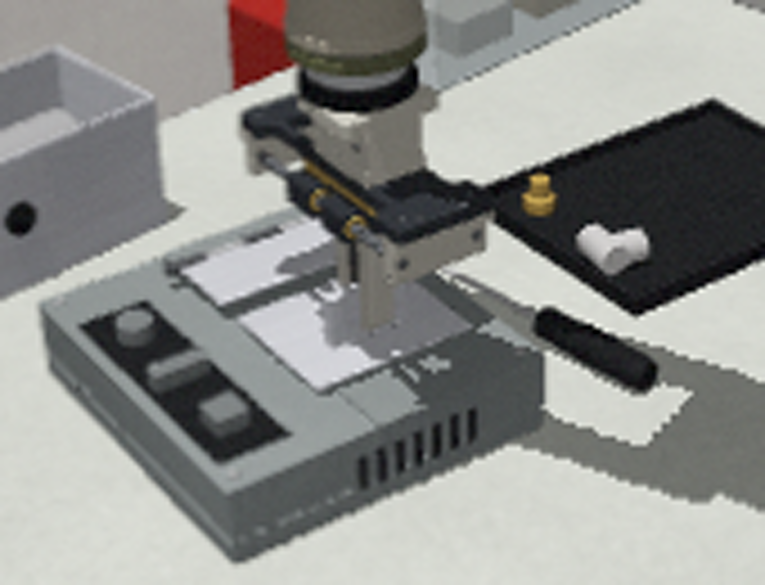

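{"op": "servo_tool", "data": {"commands": "0 0 -0.1 0;0 0 -0.12 0;0.15 -0.02 -0.12 0;0.3 -0.045 -0.12 0;0.45 -0.07 -0.12 0;0.6 -0.09 -0.12 0;0.6 -0.09 -0.12 0;0.6 -0.09 -0.12 0"}}

```text
time: 14.75
tcp_pos: [538.3, 145.2, 72.6]
tcp_rot: [0.002, 0.76, 0.649, 0.003]
contact_force: [2.1, -1.2, 3.3]
finger_gap: 9.9
```

```bash
python3 w.py w10;python3 - <<'E'
from h import *
im=save("side","s10.png"); cv2.imwrite("pics/s10b.png",cv2.resize(im[150:280,120:290,::-1],None,fx=4.5,fy=4.5,interpolation=cv2.INTER_CUBIC))
E
```

```text
{"time": 14.75, "tcp_pos": [538.2702313437426, 145.2101750249416, 72.6397238698909], "tcp_rot": [0.0023979468902252644, 0.7604907527961269, 0.6493378453264109, 0.0029029965803701566], "contact_force": [2.1233068220449853, -1.20832401091939, 3.32443046630771], "finger_gap": 9.926820002648919}
```

View pics/w10_b.png

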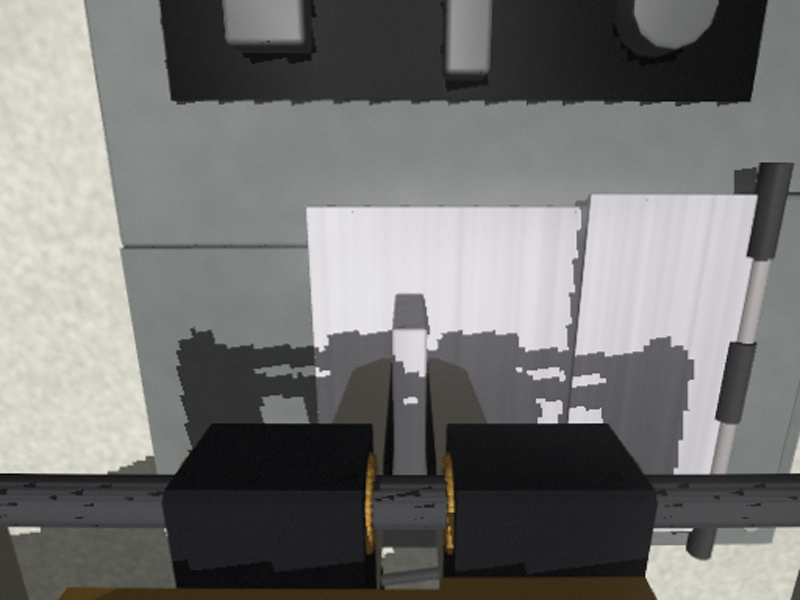

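View pics/s10b.png

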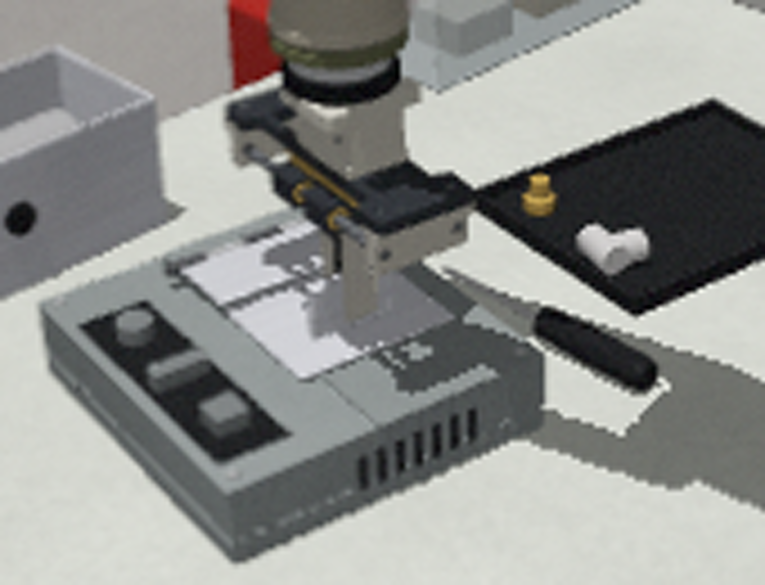

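{"op": "servo_tool", "data": {"commands": "0.15 -0.015 0 0;0.3 -0.03 0 0;0.43 -0.04 0 0;0.43 -0.04 0 0;0.43 -0.04 -0.05 0;0.43 -0.04 -0.1 0;0.43 -0.04 -0.1 0;0.43 -0.04 -0.1 0"}}

```text
time: 15.52
tcp_pos: [551.8, 144.1, 71.1]
tcp_rot: [0.003, 0.76, 0.649, 0.004]
contact_force: [-0.8, -2.1, 10.6]
finger_gap: 9.4
```

{"op": "servo_tool", "data": {"commands": "-0.02 0 -0.08 0;-0.02 0 -0.12 0;-0.02 0 -0.12 0;-0.02 0 -0.12 0;-0.02 0 -0.12 0;-0.02 0 -0.12 0"}}

```text
time: 16.02
tcp_pos: [552.0, 144.1, 70.8]
tcp_rot: [0.004, 0.76, 0.649, 0.004]
contact_force: [-11.1, -4.1, 27.3]
finger_gap: 9.7
```

```bash
python3 w.py w11;python3 - <<'E'
from h import *
im=save("side","s11.png"); cv2.imwrite("pics/s11b.png",cv2.resize(im[150:280,120:290,::-1],None,fx=4.5,fy=4.5,interpolation=cv2.INTER_CUBIC))
E
```

```text
{"time": 16.0167, "tcp_pos": [551.9956402176607, 144.08367107124857, 70.81521853816244], "tcp_rot": [0.0035043434479749866, 0.7604507843383507, 0.6493716334182618, 0.004336575594209428], "contact_force": [-11.061998396536168, -4.0985896832097195, 27.34099608843199], "finger_gap": 9.729827845555077}
```

View pics/w11_b.png

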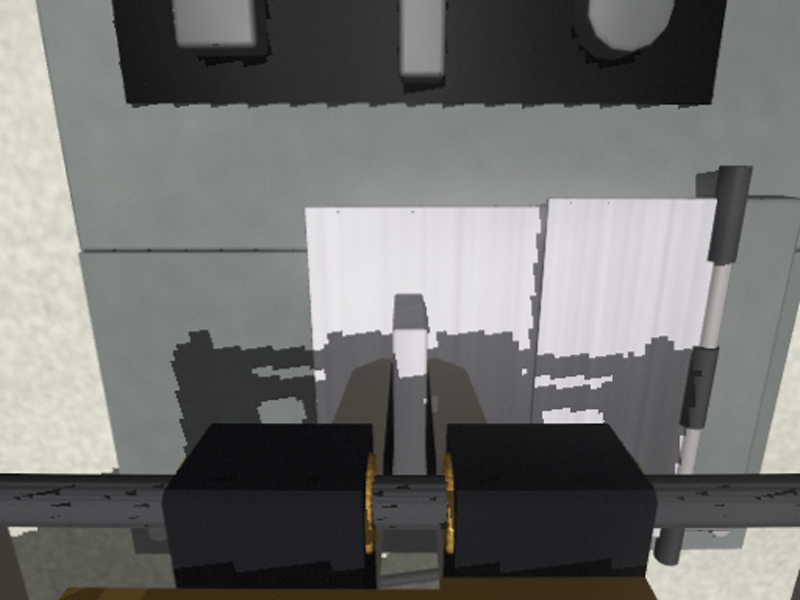

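View pics/s11b.png

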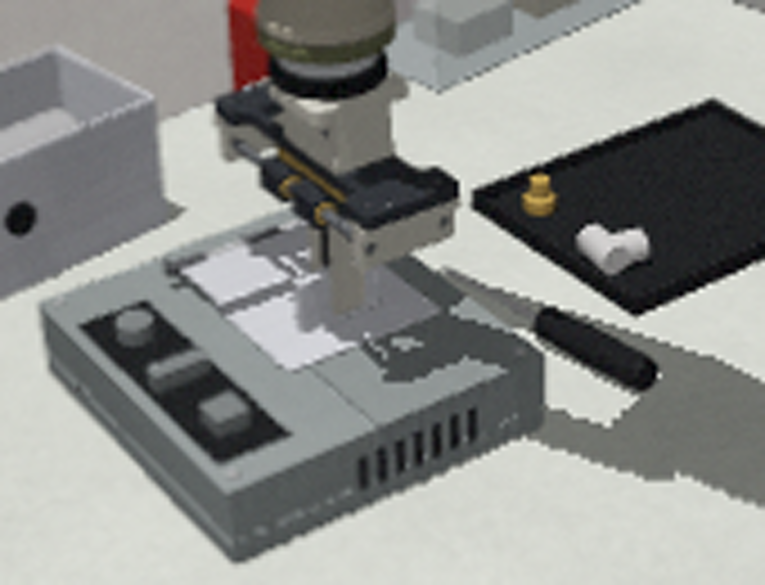

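Run:
```python
from h import *; import json
s=json.load(open("w11.json")); np.set_printoptions(precision=2,suppress=True)
V=lambda p:(np.array(p,float)+.5)*0.64-.5
K=onz("wrist",V([(548,199)]),75,s)[0]; P=onz("wrist",V([(305.5,207.5)]),63,s)[0]
a=-.157;u=np.array([np.cos(a),np.sin(a)]);v=np.array([-u[1],u[0]])
d=(P-K)[:2]; print("plate back-left rel strip corner, unit axes",d@u,d@v,"-> front under strip by",d@u+100,"y centre",d@v+65-60)
st=r.get_state(); print(st["time"],st["tcp_pos"],st["contact_force"],st["qvel"])
from scipy.spatial.transform import Rotation as Ro
w,x,y,z=st["tcp_rot"];print(Ro.from_quat([x,y,z,w]).as_matrix()[2])
```

```text
plate back-left rel strip corner, unit axes -77.53555501816778 -3.8742351722168964 -> front under strip by 22.464444981832216 y centre 1.125764827783101
16.1167 [552.03 144.07  70.8 ] [-11.92  -3.76  27.27] [ 0.  0.  0.  0. -0. -0.]
[ 0.    0.01 -1.  ]
```

The front edge is 22 mm under the strip and 1 mm off the middle line. Tilt is about 0.01 rad, the push is 27 N, and everything is at rest. I'm handing the job in.

```bash
python3 -c "
from bench import r
print(r.close_job())"
```

```text
the job is handed in; nothing more can be done
None
```

I pressed the round, square and long keys in that order. I then took the left-most plate from the tray, slid its wider leaf under the strip and handed the job in holding it pressed flat on the deck.

- **Keys:** each one bottomed out at TCP z of about 68 mm with 18–24 N. My first press of the round key stopped about 4 mm down, so I pushed it further without lifting.
- **Plate position:** in the last wrist picture the front edge is about 22 mm under the strip and about 1 mm off the bay's middle line. The tool's tilt is about 0.01 rad.
- **Pressing:** at hand-in the arm was still, pushing down with about 27 N with the rib gripped (9.7 mm gap). TCP z of 70.8 mm puts the plate on the deck, so the plunger should be fully in.
- **Strip and other objects:** the strip looked unmoved in the last wrist and side views, and the fitting, elbow and screwdriver showed no movement in the side view. I did not see the strip's angle or the plunger's travel directly, and I did not recheck the carton, meter, jar or tape.
- **Disagreements:** the first fit of the unit's position from the side camera was about 5 mm off the scene camera's, so I used the wrist camera, which agreed with itself to about 1 mm. In the hand, the wrist picture put the plate about 2 mm lower than the grasp height did, and where it touched the deck matched the grasp height.

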